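# Close the bench gauge on an arbor bushing with its thumbwheel

## Robot

A 6-joint arm with a two-finger parallel gripper is mounted at the origin on the work surface. World frame = base frame: x ahead of the robot, y to its left, z up, the work surface at z = 0. Lengths are in m, angles in rad, forces in N, time in s.
With the tool pointing down it reaches from about 0.3 to 0.875 m from the base axis. Payload 4.2 kg.
Tool frame: the origin (TCP) lies at the very end of the fingers, on their centre line; the grasp point (between the pads) lies 19 mm behind it; z points along the fingers, y is the line along which they close (so a half turn about z gives the same grasp; the last joint's range is limited). The gripper opens to 85 mm and grips with 20 to 120 N. Pads are 22 mm wide; open, the fingers measure 114 mm over their backs; the gripper's body (76 mm by 85 mm) begins 54 mm behind the grasp point. The pads swing forward as they close: fully open they stand 13 mm farther back than shut.
Start: joints at [1.221, 0.32, 1.565, -0, 1.257, -0.02], TCP at [0.186, 0.544, 0.231] pointing down, gripper open.
Joint ranges: [-3.11, 3.11], [-0.84, 2.01], [0.21, 2.61], [-1.34, 4.49], [0.05, 2.63], [-2.56, 2.56]. Speed limits (rad/s): [2.57, 2.57, 3.14, 3.14, 3.14, 3.14].

## Interface

Orientations are given as a rotation vector (axis times angle).
In Python, from rig import bot gives the robot as it stands.
- The arm moves only by the shell command python3 -m crank 'ROWS' [FORCE]. ROWS is JSON, a list of rows, each an object with "gripper": the opening, from 0 (shut) to 1 (fully open); "linear": the shift along the tool's x, y, z in m, a list of three; "spin": the turn about the tool's z in degrees. A call has exactly 10 rows; each row is the pose to reach, as a shift and turn from the pose commanded when the call began, along the tool's axes at that moment; what a row does not reach only later rows make up. A row lasts 1/12 s, in which the tool goes at most 41.7 mm and 7.16 degrees, less where a joint would pass 70% of its speed; a pose out of reach is approached as far as the arm can. A call with a gripper value outside its range is refused whole. The fingers move at their own pace and stop on an object; FORCE is the grip in N (left out, the last holds). Time passes only in rows, so rows that repeat a pose let the fingers close, or fill a call up. It gives the time, the measured TCP pose, the force, the opening and the grip force at its end, in the units of the state.
- bot.get_state(): the state, without advancing time (a new reading comes with each control period).
- bot.capture(name): name is "scene" or "top"; returns the picture (420x560x3 uint8, red, green, blue); there is no depth.
- bot.get_calibration(name): a dict with "camera_matrix" (3x3 intrinsics, pixels), "k1" (the pictures are not rectified: a ray, as slopes to the right and down, at radius r is drawn at 1 + k1 r^2 times it, then the intrinsics apply), "camera_from_world" (4x4, takes a point from world to camera coordinates). Camera axes: x right, y up, looking along -z (the intrinsics and any distortion apply to the point x, -y, -z); pixel columns grow to the right and rows downward; lengths in m; the calibration is good to about 2 mm. A picture is of the moment at which its call begins. get_calibration takes no time and is no camera call.
- bot.close_job(): hands the job in; it is judged then, once.
The state is a dict: "t": time; "q": joint angles; "qd": joint speeds; "effort": joint torques, N m; "position": TCP position; "orientation": TCP orientation; "contact_force": force on the tool from outside, world axes, zero at the start; "moment": the same for the moment, N m; "width": opening from 0.0 (shut) to 1.0 (fully open); "finger_force": force on a finger pad.
Only numpy, scipy, OpenCV 4.12 (cv2) and the standard library are available. Lean on these libraries where they do the work, as an engineer would, in place of code of your own. Each camera call takes 0.05 s, during which the arm holds its last target. There are 200 camera calls.

## Task

Stand the taller of the two loose steel bushings upright on the gauge's steel bed, in the middle of its width between the open jaws and close to the fixed anvil, and let go of it. Then, with a fingertip on the exposed rim, gently roll the recessed thumbwheel, stroke by stroke, until the sliding jaw has closed fully and holds the bushing against the anvil. Do not push the jaw itself, do not press hard on the wheel or squeeze the bushing hard (stay under 15 N), leave the other things where they are, and take the hand away.

Things in the scene. Friction and masses are not known exactly. Their poses are not given: they have to be found in the camera images.
- bushing_mid (a point): Centre (half-way up) of the bushing to be gauged: a plain bright steel cylinder 32 mm in diameter and 36 mm tall with a dark bore mark on its top, about 0.13 kg, standing upright and loose on the bench. z axis up along its axis.
- spacer_mid (a point): Centre of the look-alike that must stay where it is: a steel cylinder 32 mm in diameter, only 14 mm tall, loose on the bench. The two may stand in either place.
- gauge: Bench gauge, fixed: grey base 100 (x) by 250 mm (y). Origin at the centre of its underside; y runs from the thumbwheel end to the anvil end, x across. Steel bed 56 mm wide (x), top 30 mm above the bench. Fixed anvil at the +y end: block 44 mm wide, face at y = +85 mm looking to -y, top 60 mm above the bench. Wheel housing 60 (x) by 70 mm (y) centred at y = -78 mm, top 50 mm above the bench.
- bed_centre (a point): Point on the bed top (30 mm above the bench; x = 0, y = +69 mm in the gauge's frame) over which the bushing's axis lies when it touches the anvil. Axes as the gauge's. A bushing set down a few mm further to -y is pushed up to the anvil by the closing jaw.
- wheel_top (a point): Nominal top of the thumbwheel's rim, fixed to the housing (x 0, y -78, z 58 mm in the gauge's frame, same axes). The wheel runs out of true: the rim is up to 4 mm higher or lower and this changes as it turns, so follow it by feel. Steel rim 36 mm across, 10 mm wide, turning about x, on a bush: gives 1 mm per 4 N, hard stop near 10 N. 6 to 9 N drives it, a light touch slips. Stroking its top to +y closes the jaw; it stays put.
- tape: Bystander: a black ring, a roll of tape 100 mm across and 25 mm high, lying on the bench; origin at the centre of its underside.
- oil: Bystander: a can 56 mm in diameter and 130 mm tall, standing on the bench; origin at the centre of its underside.
- file: Bystander: a flat file about 200 mm long with a wooden handle, lying on the bench; origin on the bench below its handle end of the blade.
- jaw: Sliding jaw, a steel block 44 mm wide (x), 30 mm high, 20 mm thick; origin at the bottom middle of its front face, on the bed, axes as the gauge's; the block lies to -y of it. It slides along y, starting 54 to 66 mm from the anvil, 1 mm for each mm of wheel rim travel; closed on the bushing the face is 32 mm from the anvil (y = +53 mm in the gauge's frame).

How it is judged:
On the way, in this order (a step that is already met when the one before it is completed fails the run):
1. the bushing stands upright on the bed between the jaws, within 12 mm of the middle of its width, let go (angle between bushing_mid's own z axis and vertical below 0.08 rad and x of bushing_mid in the frame of gauge between -0.012 and 0.012 m and z of bushing_mid in the frame of gauge between 0.046 and 0.05 m and y of bushing_mid in the frame of gauge between 0.045 and 0.0715 m and contact force between bushing and the fingers below 0.1 N and linear speed of bushing below 0.02 m/s), for 0.2 s.
2. the jaw is closed on the bushing, which touches the anvil (angle between bushing_mid's own z axis and vertical below 0.08 rad and x of bushing_mid in the frame of gauge between -0.012 and 0.012 m and z of bushing_mid in the frame of gauge between 0.046 and 0.05 m and y of bushing_mid in the frame of gauge between 0.0665 and 0.0715 m and y of jaw in the frame of gauge between 0.0515 and 0.055 m), for 0.2 s.
At the end, for the whole second after the job is handed in: The bushing stands upright (within 0.08 rad) on the bed, at rest, its axis within 12 mm of the middle of the bed's width and within 2.5 mm of its place against the anvil; the jaw is closed on it and at rest, its face within 1.5 mm of full closure (32 mm from the anvil) (all of step 2 and linear speed of each of bushing, jaw below 0.01 m/s); the robot touches nothing.
It fails at once if the robot presses the gauge or its wheel with more than 15 N (contact force between gauge and the fingers above 15 N or contact force between gauge and the arm above 15 N).
It fails at once if the jaw squeezes the bushing with more than 15 N (contact force between jaw and bushing above 15 N).
It fails at once if the robot pushes the jaw itself (more than 2 N) (contact force between jaw and the fingers above 2 N or contact force between jaw and the arm above 2 N).
It fails at once if another thing is moved by more than 20 mm (distance of any of spacer_mid, tape, oil, file from where it was at the start of the episode above 0.02 m).
It also fails if it takes over 67 s, if anything falls off the work surface, if the arm or the gripper's body presses on something with over 40 N, if the wrist force passes 120 N, or if a joint passes its speed limit or range.

## Working session

There is one attempt and no reset: what is moved stays moved. The work goes in short steps, Python scripts to look and compute and a shell command to move; the robot and the scene stay as the last step left them, time stands still between calls to the robot, and variables do not carry over. Pictures are saved under pics/ and viewed, at most 10 in all, crops included, and the job is handed in when it is done.

```bash
mkdir -p pics; ls; cat > h.py <<'E'
import numpy as np, cv2
from rig import bot
from scipy.spatial.transform import Rotation as R
def snap(n,f): cv2.imwrite('pics/'+f,bot.capture(n)[:,:,::-1])
def ray(n,uv,cal=None):
    c=cal or bot.get_calibration(n); K=np.array(c['camera_matrix']); T=np.array(c['camera_from_world'])
    d=np.linalg.inv(K)@[uv[0],uv[1],1]; s0=d[:2].copy(); s=s0.copy()
    for _ in range(30): s=s0/(1+c['k1']*(s@s))
    Rm=T[:3,:3]; return -Rm.T@T[:3,3], Rm.T@np.array([s[0],-s[1],-1])
def atz(n,uv,z):
    o,d=ray(n,uv); return o+d*(z-o[2])/d[2]
def tri(a,b):
    (o,d),(p,e)=a,b; d=d/np.linalg.norm(d);e=e/np.linalg.norm(e)
    s=np.linalg.lstsq(np.c_[d,-e],p-o,rcond=None)[0]; x,y=o+s[0]*d,p+s[1]*e
    return (x+y)/2,np.linalg.norm(x-y)
def proj(n,X):
    c=bot.get_calibration(n); T=np.array(c['camera_from_world']); p=T[:3,:3]@X+T[:3,3]
    s=np.array([p[0],-p[1]])/-p[2]; s=s*(1+c['k1']*(s@s)); return (np.array(c['camera_matrix'])@[*s,1])[:2]
E
python3 - <<'E'
from h import *
snap('scene','s0.png');snap('top','t0.png')
s=bot.get_state();print(s)
for n in('scene','top'):print(bot.get_calibration(n))
E
```

```text
pics
{'t': 0.1, 'q': array([ 1.22096938e+00,  3.20231279e-01,  1.56553573e+00, -1.74036694e-05,
        1.25740120e+00, -1.99795468e-02]), 'qd': array([ 0.00019765, -0.00138099, -0.00462545,  0.00070023, -0.00093878,
        0.00019465]), 'effort': array([ 9.70687142e-04, -4.16408908e+01, -2.34703374e+01,  1.23908389e-04,
        5.06084209e-03,  1.53356342e-05]), 'position': array([0.18609195, 0.5436134 , 0.2305727 ]), 'orientation': array([-5.15724092e-01, -3.09869479e+00,  2.43726107e-03]), 'contact_force': array([-0.41429202, -0.05845922, -0.30835863]), 'moment': array([ 0.02942525, -0.04790314, -0.05898446]), 'finger_force': 0.0, 'width': 0.9965789661254184}
{'camera_matrix': array([[398.04817291,   0.        , 278.29867654],
       [  0.        , 398.04817291, 202.26950947],
       [  0.        ,   0.        ,   1.        ]]), 'k1': -0.07702147707755477, 'camera_from_world': array([[ 0.78139978,  0.62394156,  0.01055039, -0.50674482],
       [-0.40438036,  0.4934085 ,  0.77008088,  0.19399278],
       [ 0.47527982, -0.6060074 ,  0.63785901, -1.21475074],
       [ 0.        ,  0.        ,  0.        ,  1.        ]])}
{'camera_matrix': array([[506.1960562 ,   0.        , 279.44777607],
       [  0.        , 506.1960562 , 205.91476301],
       [  0.        ,   0.        ,   1.        ]]), 'k1': -0.13835555908688504, 'camera_from_world': array([[ 0.02346188, -0.99962574,  0.0140686 ,  0.03098316],
       [ 0.99836084,  0.02416238,  0.05188261, -0.5974417 ],
       [-0.05220312,  0.01282828,  0.99855409, -1.20915753],
       [ 0.        ,  0.        ,  0.        ,  1.        ]])}
```

View pics/s0.png

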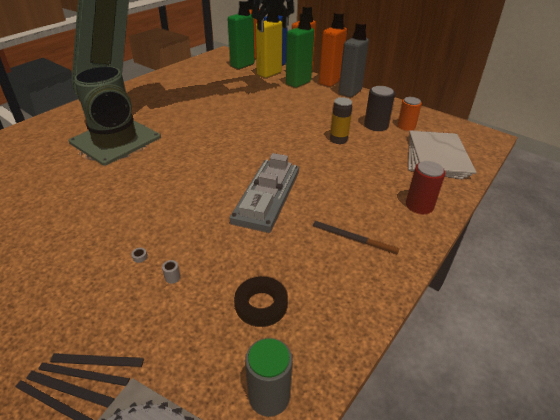

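View pics/t0.png

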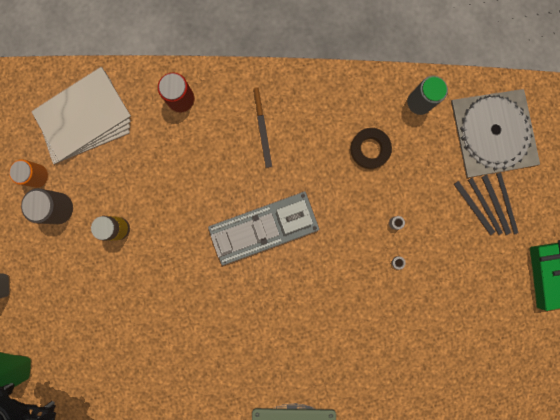

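Scene: bushings at about (171,271) tall and (139,255) short, gauge (233-300,155-228). Top: bushings at (398,223) tall and (399,263) short, gauge corners around (209,228)-(317,230). I'll enlarge these.

```bash
python3 - <<'E'
import cv2,numpy as np
t=cv2.imread('pics/t0.png');s=cv2.imread('pics/s0.png')
r=lambda i,x,y,w,h,k:cv2.resize(i[y:y+h,x:x+w],None,fx=k,fy=k,interpolation=cv2.INTER_CUBIC)
a=np.hstack([r(t,200,185,130,90,5)]) #650x450
a=r(t,203,188,120,80,5);b=r(t,380,208,40,80,5)
cv2.imwrite('pics/c1.png',np.hstack([a,b]))
a=r(s,228,150,80,80,7);b=r(s,128,240,60,48,4)
c=np.zeros((560,240,3),np.uint8);c[:192]=b
cv2.imwrite('pics/c2.png',np.hstack([a,c]))
E
```

```text
(no output)
```

View pics/c1.png

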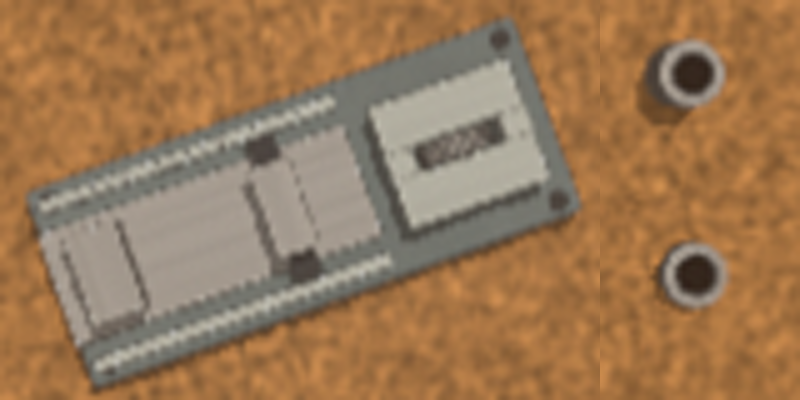

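View pics/c2.png

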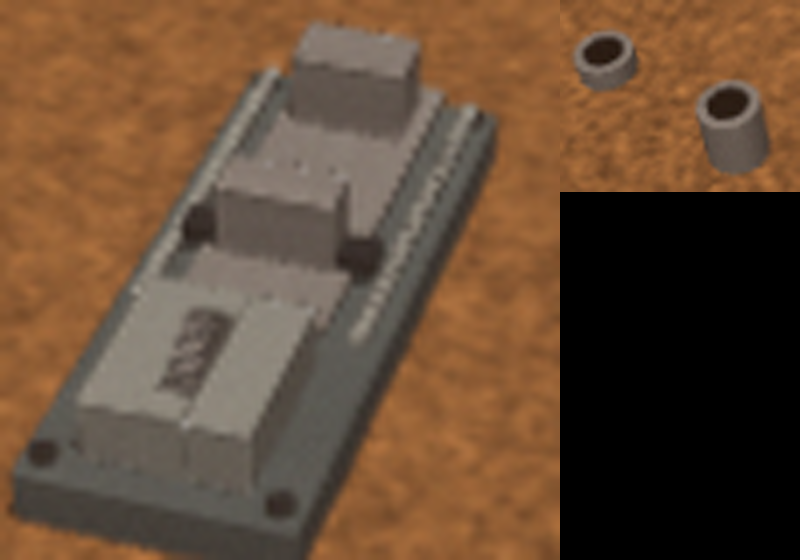

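Crops: housing top, anvil edges and jaw are readable. Tall bushing rim centre is at top (398,223) and scene (170.5,265.5); short one's at (399,263) and (139.3,252.5). Fit poses.

```bash
cat > fit.py <<'E'
from h import *
from scipy.optimize import least_squares
T=lambda x,y:(203+(x+.5)/5-.5,188+(y+.5)/5-.5)
S=lambda x,y:(228+(x+.5)/7-.5,150+(y+.5)/7-.5)
obs=[]
for g,p in [((30,-43,50),(370,107)),((30,-113,50),(510,60)),((-30,-113,50),(549,185)),((-30,-43,50),(410,230)),((22,85,60),(118,221)),((-22,85,60),(145,304))]: obs.append(('top',g,T(*p)))
for g,p in [((-30,-113,50),(80,402)),((30,-113,50),(252,435)),((30,-43,50),(318,305)),((-30,-43,50),(143,287)),((-22,85,60),(290,65)),((22,85,60),(415,82)),((-22,85,30),(287,108)),((22,85,30),(405,132))]: obs.append(('scene',g,S(*p)))
def W(p,g):
    c,s=np.cos(p[2]),np.sin(p[2]);g=np.array(g)/1000
    return np.array([p[0]+c*g[0]-s*g[1],p[1]+s*g[0]+c*g[1],g[2]+p[3]])
f=lambda p:np.concatenate([proj(n,W(p,g))-uv for n,g,uv in obs])
r=least_squares(f,[.55,.05,.35,0],loss='soft_l1')
if __name__=='__main__':
    print('gauge',r.x);print(np.round(f(r.x).reshape(-1,2),1).tolist())
    print('bed',W(r.x,(0,69,30)),'wheel',W(r.x,(0,-78,58)))
    for n,a,b in(('tall',(398,223),(170.5,265.5)),('short',(399,263),(139.3,252.5))):print(n,tri(ray('top',a),ray('scene',b)))
    for n,g in(('jawfront',[(258,150)]),):pass
    # jaw front top edge, z 60: in top crop
    for p in((247,187),(273,270)):
        X=atz('top',T(*p),.06);d=X[:2]-r.x[:2];c,s=np.cos(r.x[2]),np.sin(r.x[2]);print('jaw gauge xy',c*d[0]+s*d[1],-s*d[0]+c*d[1])
E
python3 fit.py
```

```text
gauge [ 0.54361093  0.08320517  0.3666347  -0.00160326]
[[-0.7, 0.1], [-0.7, -0.4], [0.1, -1.5], [-0.1, -0.4], [-0.9, -1.2], [0.0, 0.0], [-1.5, -0.3], [-1.0, 0.4], [-0.6, 0.5], [0.5, -1.9], [-0.2, -1.1], [-1.9, -0.5], [0.3, 2.3], [-0.7, 1.8]]
bed [0.5188761  0.14761936 0.02839674] wheel [0.57157204 0.01038913 0.05639674]
tall (array([ 0.56279739, -0.23865031,  0.0341421 ]), np.float64(0.0046385877625964266))
short (array([ 0.46571514, -0.24781036,  0.01309431]), np.float64(0.004864029977091851))
jaw gauge xy 0.01339292651120361 0.022018387507457885
jaw gauge xy -0.026997048814273207 0.02354101785081833
```

```bash
cat > go.py <<'E'
import sys
from h import *
# usage: go.py x y z [yaw of tool y axis in world, deg]
s=bot.get_state();M=R.from_rotvec(s['orientation']).as_matrix();P=s['position']
t=np.array(list(map(float,sys.argv[1:4])))
print('t',s['t'],'P',P.round(4),'F',s['contact_force'].round(2),'w',round(s['width'],3),'ff',s['finger_force'])
print('tool shift mm',((M.T@(t-P))*1000).round(1))
a=np.degrees(np.arctan2(M[1,1],M[0,1]));print('tool y yaw',a.round(1))
if len(sys.argv)>4:print('spin',[((a-float(sys.argv[4])+k)+180)%360-180 for k in(0,180)],'(z down: +spin lowers yaw)')
E
python3 - <<'E'
from h import *
for n,z in(('top',.036),):print(atz('top',(398,223),.036),atz('scene',(170.5,265.5),.036))
E
python3 go.py .561 -.239 .13 21
```

```text
[ 0.56127939 -0.24002286  0.036     ] [ 0.5661239  -0.23796677  0.036     ]
t 0.1 P [0.1861 0.5436 0.2306] F [-0.41 -0.06 -0.31] w 0.997 ff 0.0
tool shift mm [-608.2 -618.8  101.5]
tool y yaw 71.1
spin [np.float64(50.101444972346656), np.float64(-129.89855502765334)] (z down: +spin lowers yaw)
```

```bash
python3 -m crank '[{"gripper":1,"linear":[-0.03,-0.03,0],"spin":7},{"gripper":1,"linear":[-0.058,-0.058,0],"spin":14},{"gripper":1,"linear":[-0.086,-0.087,0],"spin":21},{"gripper":1,"linear":[-0.114,-0.116,0],"spin":28},{"gripper":1,"linear":[-0.142,-0.145,0],"spin":35},{"gripper":1,"linear":[-0.17,-0.174,0],"spin":42},{"gripper":1,"linear":[-0.198,-0.203,0],"spin":49},{"gripper":1,"linear":[-0.226,-0.232,0],"spin":50},{"gripper":1,"linear":[-0.254,-0.261,0],"spin":50},{"gripper":1,"linear":[-0.282,-0.29,0],"spin":50}]' 30; python3 go.py .562 -.239 .13 21
```

```text
t: 0.93
position: [0.3592, 0.1764, 0.2312]
orientation: [-1.777, -2.591, 0.0]
contact_force: [0.2, 0.3, -0.4]
width: 1.002
finger_force: 0.0
t 0.9333 P [0.3592 0.1764 0.2312] F [ 0.21  0.34 -0.35] w 1.002 ff 0.0
tool shift mm [-460.6   39.5  101.2]
tool y yaw 21.1
spin [np.float64(0.12703355705829722), np.float64(-179.87296644294167)] (z down: +spin lowers yaw)
```

```bash
python3 -m crank '[{"gripper":1,"linear":[-0.04,0.004,0],"spin":0},{"gripper":1,"linear":[-0.08,0.008,0],"spin":0},{"gripper":1,"linear":[-0.12,0.012,0],"spin":0},{"gripper":1,"linear":[-0.16,0.016,0],"spin":0},{"gripper":1,"linear":[-0.2,0.02,0],"spin":0},{"gripper":1,"linear":[-0.24,0.024,0],"spin":0},{"gripper":1,"linear":[-0.28,0.027,0],"spin":0},{"gripper":1,"linear":[-0.32,0.03,0.02],"spin":0},{"gripper":1,"linear":[-0.36,0.033,0.035],"spin":0},{"gripper":1,"linear":[-0.4,0.036,0.05],"spin":0}]'; python3 go.py .562 -.239 .13 21
```

```text
t: 1.77
position: [0.5347, -0.1791, 0.1822]
orientation: [-1.777, -2.59, -0.0]
contact_force: [0.6, 0.6, 0.4]
width: 1.0
finger_force: 0.0
t 1.7667 P [ 0.5347 -0.1791  0.1822] F [0.59 0.62 0.4 ] w 1.0 ff 0.0
tool shift mm [-65.7   4.   52.1]
tool y yaw 21.1
spin [np.float64(0.07535006837207447), np.float64(-179.92464993162793)] (z down: +spin lowers yaw)
```

```bash
python3 -m crank '[{"gripper":1,"linear":[-0.03,0.002,0.03],"spin":0},{"gripper":1,"linear":[-0.06,0.004,0.06],"spin":0},{"gripper":1,"linear":[-0.066,0.004,0.09],"spin":0},{"gripper":1,"linear":[-0.066,0.004,0.105],"spin":0},{"gripper":1,"linear":[-0.066,0.004,0.105],"spin":0},{"gripper":1,"linear":[-0.066,0.004,0.105],"spin":0},{"gripper":1,"linear":[-0.066,0.004,0.105],"spin":0},{"gripper":1,"linear":[-0.066,0.004,0.105],"spin":0},{"gripper":1,"linear":[-0.066,0.004,0.105],"spin":0},{"gripper":1,"linear":[-0.066,0.004,0.105],"spin":0}]'; python3 go.py .562 -.239 .007 21
python3 - <<'E'
from h import *
a=bot.capture('top')[:,:,::-1];b=bot.capture('scene')[:,:,::-1]
r=lambda i,x,y,w,h,k:cv2.resize(i[y:y+h,x:x+w],None,fx=k,fy=k,interpolation=cv2.INTER_CUBIC)
cv2.imwrite('pics/c3.png',np.hstack([r(a,350,180,100,100,4),r(b,120,200,100,100,4)]))
E
```

```text
t: 2.6
position: [0.5626, -0.2373, 0.0796]
orientation: [1.775, 2.589, 0.001]
contact_force: [-0.5, 0.2, -0.1]
width: 0.998
finger_force: 0.0
t 2.6 P [ 0.5626 -0.2373  0.0796] F [-0.46  0.23 -0.11] w 0.998 ff 0.0
tool shift mm [-1.3 -1.3 72.6]
tool y yaw 21.1
spin [np.float64(0.13538321446267787), np.float64(-179.86461678553735)] (z down: +spin lowers yaw)
```

View pics/c3.png

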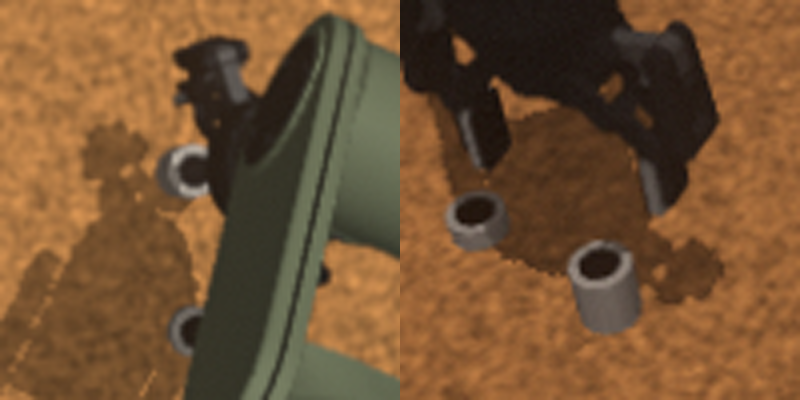

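```bash
python3 - <<'E'
from h import *
s=bot.get_state();M=R.from_rotvec(s['orientation']).as_matrix();P=s['position']
for k in(-.0425,.0425):print(proj('scene',P+M@[0,k,-.013]))
print(proj('scene',np.array([.562,-.239,.036])),'obs bush',(170.5,265.5), 'now',(120+202/4,200+264/4))
E
```

```text
[145.05949139 239.43031617]
[184.6680756  249.64215135]
[168.74202574 264.79615258] obs bush (170.5, 265.5) now (170.5, 266.0)
```

```bash
python3 -m crank '[{"gripper":1,"linear":[-0.001,0,0.025],"spin":0},{"gripper":1,"linear":[-0.001,0,0.05],"spin":0},{"gripper":1,"linear":[-0.001,0,0.07],"spin":0},{"gripper":1,"linear":[-0.001,0,0.076],"spin":0},{"gripper":1,"linear":[-0.001,0,0.076],"spin":0},{"gripper":1,"linear":[-0.001,0,0.076],"spin":0},{"gripper":0.7,"linear":[-0.001,0,0.076],"spin":0},{"gripper":0.5,"linear":[-0.001,0,0.076],"spin":0},{"gripper":0.3,"linear":[-0.001,0,0.076],"spin":0},{"gripper":0.3,"linear":[-0.001,0,0.076],"spin":0}]' 30; python3 -m crank '[{"gripper":0.2,"linear":[0,0,0],"spin":0},{"gripper":0.2,"linear":[0,0,0],"spin":0},{"gripper":0.2,"linear":[0,0,0],"spin":0},{"gripper":0.2,"linear":[0,0,0],"spin":0},{"gripper":0.2,"linear":[0,0,0],"spin":0},{"gripper":0.2,"linear":[0,0,0],"spin":0},{"gripper":0.2,"linear":[0,0,-0.01],"spin":0},{"gripper":0.2,"linear":[0,0,-0.02],"spin":0},{"gripper":0.2,"linear":[0,0,-0.02],"spin":0},{"gripper":0.2,"linear":[0,0,-0.02],"spin":0}]' 30
```

```text
t: 3.53
position: [0.5629, -0.2385, 0.0031]
orientation: [1.776, 2.589, 0.001]
contact_force: [-0.8, 0.2, -0.3]
width: 0.453
finger_force: 0.0
t: 4.37
position: [0.5628, -0.2385, 0.023]
orientation: [1.776, 2.589, 0.001]
contact_force: [-0.6, 0.1, -0.6]
width: 0.364
finger_force: 29.9
```

```bash
python3 -m crank '[{"gripper":0.2,"linear":[0,0,-0.035],"spin":0},{"gripper":0.2,"linear":[0,0,-0.07],"spin":0},{"gripper":0.2,"linear":[0.02,0,-0.1],"spin":0},{"gripper":0.2,"linear":[0.05,0,-0.11],"spin":0},{"gripper":0.2,"linear":[0.09,0,-0.11],"spin":0},{"gripper":0.2,"linear":[0.13,0,-0.11],"spin":0},{"gripper":0.2,"linear":[0.17,0,-0.11],"spin":0},{"gripper":0.2,"linear":[0.21,0,-0.11],"spin":0},{"gripper":0.2,"linear":[0.25,0,-0.11],"spin":0},{"gripper":0.2,"linear":[0.27,0,-0.11],"spin":0}]'; python3 go.py .5214 .1411 .11 21.0
```

```text
t: 5.2
position: [0.4623, 0.0165, 0.1318]
orientation: [-1.773, -2.59, 0.001]
contact_force: [0.1, -0.5, -1.5]
width: 0.366
finger_force: 30.1
t 5.2 P [0.4623 0.0165 0.1318] F [ 0.06 -0.51 -1.48] w 0.366 ff 30.1336669921875
tool shift mm [ 94.7 100.2  21.8]
tool y yaw 21.2
spin [np.float64(0.1993860578907629), np.float64(-179.80061394210924)] (z down: +spin lowers yaw)
```

```bash
python3 -m crank '[{"gripper":0.2,"linear":[0.022,0.022,0],"spin":0},{"gripper":0.2,"linear":[0.045,0.045,0],"spin":0},{"gripper":0.2,"linear":[0.068,0.068,0],"spin":0},{"gripper":0.2,"linear":[0.09,0.09,0],"spin":0},{"gripper":0.2,"linear":[0.094,0.1,0.02],"spin":0},{"gripper":0.2,"linear":[0.094,0.1,0.035],"spin":0},{"gripper":0.2,"linear":[0.094,0.1,0.045],"spin":0},{"gripper":0.2,"linear":[0.094,0.1,0.045],"spin":0},{"gripper":0.2,"linear":[0.094,0.1,0.045],"spin":0},{"gripper":0.2,"linear":[0.094,0.1,0.045],"spin":0}]'; python3 go.py .5214 .1411 .035 21.0
python3 - <<'E'
from h import *
a=bot.capture('top')[:,:,::-1];b=bot.capture('scene')[:,:,::-1]
r=lambda i,x,y,w,h,k:cv2.resize(i[y:y+h,x:x+w],None,fx=k,fy=k,interpolation=cv2.INTER_CUBIC)
cv2.imwrite('pics/c4.png',np.hstack([r(a,190,180,80,100,5),r(b,240,120,80,100,5)]))
E
```

```text
t: 6.03
position: [0.5249, 0.1369, 0.0879]
orientation: [1.778, 2.59, 0.001]
contact_force: [0.4, -0.6, -0.8]
width: 0.367
finger_force: 30.2
t 6.0333 P [0.5249 0.1369 0.0879] F [ 0.44 -0.62 -0.8 ] w 0.367 ff 30.21978199481964
tool shift mm [ 5.2 -1.8 52.9]
tool y yaw 21.1
spin [np.float64(0.06135682220710237), np.float64(-179.93864317779287)] (z down: +spin lowers yaw)
```

View pics/c4.png

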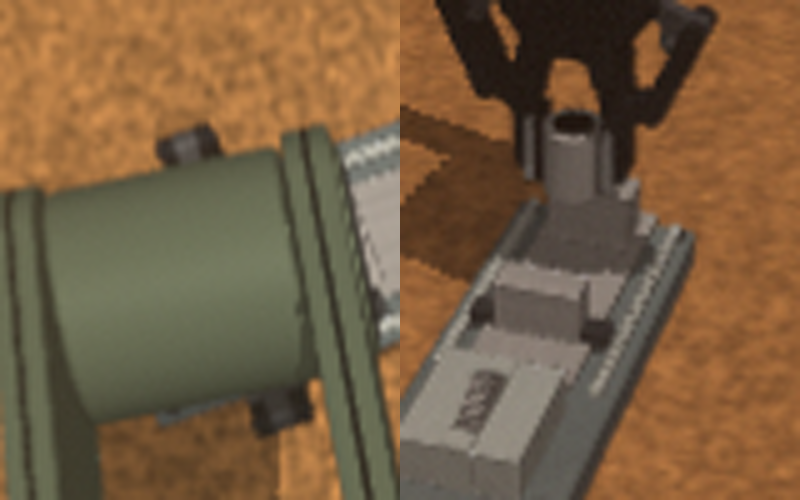

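```bash
python3 - <<'E'
from fit import *
P=bot.get_state()['position']
c,s=np.cos(r.x[2]),np.sin(r.x[2]);d=P[:2]-r.x[:2];print('in gauge',c*d[0]+s*d[1],-s*d[0]+c*d[1])
print('pred top',proj('scene',np.array([*P[:2],P[2]+.033])),'obs',(240+174/5,120+123/5))
# gauge coordinates of bushing seen in scene only, using scene anvil midpoint
m=proj('scene',W(r.x,(0,85,60)));print('anvil top edge mid pred',m,'obs',(228+352/7,150+73/7))
E
```

```text
in gauge 0.002041588404190036 0.05681219321060727
pred top [274.34897003 143.90563485] obs (274.8, 144.6)
anvil top edge mid pred [276.85938391 159.24362813] obs (278.2857142857143, 160.42857142857142)
```

```bash
python3 -m crank '[{"gripper":0.2,"linear":[0.005,-0.001,0.015],"spin":0},{"gripper":0.2,"linear":[0.005,-0.001,0.03],"spin":0},{"gripper":0.2,"linear":[0.005,-0.001,0.042],"spin":0},{"gripper":0.2,"linear":[0.005,-0.001,0.048],"spin":0},{"gripper":0.2,"linear":[0.005,-0.001,0.051],"spin":0},{"gripper":0.2,"linear":[0.005,-0.001,0.052],"spin":0},{"gripper":0.2,"linear":[0.005,-0.001,0.052],"spin":0},{"gripper":0.2,"linear":[0.005,-0.001,0.052],"spin":0},{"gripper":0.2,"linear":[0.005,-0.001,0.052],"spin":0},{"gripper":0.2,"linear":[0.005,-0.001,0.052],"spin":0}]'
```

```text
t: 6.97
position: [0.5222, 0.1417, 0.0358]
orientation: [1.777, 2.59, 0.001]
contact_force: [0.4, 0.7, -1.4]
width: 0.364
finger_force: 30.2
```

```bash
python3 -m crank '[{"gripper":0.2,"linear":[0,0,0.0005],"spin":0},{"gripper":0.2,"linear":[0,0,0.001],"spin":0},{"gripper":0.2,"linear":[0,0,0.0014],"spin":0},{"gripper":0.2,"linear":[0,0,0.0018],"spin":0},{"gripper":0.2,"linear":[0,0,0.002],"spin":0},{"gripper":0.2,"linear":[0,0,0.002],"spin":0},{"gripper":0.2,"linear":[0,0,0.002],"spin":0},{"gripper":0.2,"linear":[0,0,0.002],"spin":0},{"gripper":0.2,"linear":[0,0,0.002],"spin":0},{"gripper":0.2,"linear":[0,0,0.002],"spin":0}]'
```

```text
t: 7.8
position: [0.5219, 0.1416, 0.0332]
orientation: [-1.777, -2.591, -0.0]
contact_force: [0.3, -0.7, -0.8]
width: 0.364
finger_force: 30.2
```

```bash
python3 -m crank '[{"gripper":0.2,"linear":[0,0,0.0003],"spin":0},{"gripper":0.2,"linear":[0,0,0.0006],"spin":0},{"gripper":0.2,"linear":[0,0,0.0006],"spin":0},{"gripper":0.2,"linear":[0,0,0.0006],"spin":0},{"gripper":0.2,"linear":[0,0,0.0006],"spin":0},{"gripper":0.2,"linear":[0,0,0.0006],"spin":0},{"gripper":0.2,"linear":[0,0,0.0006],"spin":0},{"gripper":0.2,"linear":[0,0,0.0006],"spin":0},{"gripper":0.2,"linear":[0,0,0.0006],"spin":0},{"gripper":0.2,"linear":[0,0,0.0006],"spin":0}]'
```

```text
t: 8.63
position: [0.5219, 0.1416, 0.0331]
orientation: [1.777, 2.591, 0.001]
contact_force: [-1.5, 0.2, 6.2]
width: 0.363
finger_force: 30.7
```

```bash
python3 -m crank '[{"gripper":0.45,"linear":[0,0,-0.0005],"spin":0},{"gripper":0.5,"linear":[0,0,-0.0005],"spin":0},{"gripper":0.6,"linear":[0,0,-0.0005],"spin":0},{"gripper":0.6,"linear":[0,0,-0.0005],"spin":0},{"gripper":0.6,"linear":[0,0,-0.0005],"spin":0},{"gripper":0.6,"linear":[0,0,-0.0005],"spin":0},{"gripper":0.6,"linear":[0,0,-0.01],"spin":0},{"gripper":0.6,"linear":[0,0,-0.025],"spin":0},{"gripper":0.6,"linear":[0,0,-0.05],"spin":0},{"gripper":0.6,"linear":[0,0,-0.085],"spin":0}]'; python3 -c "
from fit import *
print(W(r.x,(0,-82,100)))"; python3 go.py .573 .0067 .1 21
```

```text
t: 9.47
position: [0.5202, 0.1412, 0.1171]
orientation: [-1.775, -2.588, 0.006]
contact_force: [0.6, 0.5, 0.4]
width: 0.6
finger_force: 0.0
[0.57300595 0.00665497 0.09839674]
t 9.4667 P [0.5202 0.1412 0.1171] F [0.56 0.45 0.44] w 0.6 ff 0.0
tool shift mm [-144.5    0.9   17. ]
tool y yaw 21.1
spin [np.float64(0.10704961183762407), np.float64(-179.89295038816238)] (z down: +spin lowers yaw)
```

```bash
python3 -m crank '[{"gripper":0.3,"linear":[-0.03,0,0],"spin":0},{"gripper":0,"linear":[-0.06,0,0],"spin":0},{"gripper":0,"linear":[-0.09,0,0],"spin":0},{"gripper":0,"linear":[-0.12,0,0],"spin":0},{"gripper":0,"linear":[-0.14,0.001,0],"spin":0},{"gripper":0,"linear":[-0.144,0.001,0.015],"spin":0},{"gripper":0,"linear":[-0.144,0.001,0.03],"spin":0},{"gripper":0,"linear":[-0.144,0.001,0.042],"spin":0},{"gripper":0,"linear":[-0.144,0.001,0.047],"spin":0},{"gripper":0,"linear":[-0.144,0.001,0.047],"spin":0}]'; python3 go.py .573 .0067 .065 21
python3 - <<'E'
from h import *
a=bot.capture('top')[:,:,::-1];b=bot.capture('scene')[:,:,::-1]
cv2.imwrite('pics/t5.png',a)
r=lambda i,x,y,w,h,k:cv2.resize(i[y:y+h,x:x+w],None,fx=k,fy=k,interpolation=cv2.INTER_CUBIC)
cv2.imwrite('pics/c5.png',np.hstack([r(a,200,180,80,100,5),r(b,228,140,80,100,5)]))
E
```

```text
t: 10.3
position: [0.5739, 0.0076, 0.0699]
orientation: [-1.776, -2.589, 0.002]
contact_force: [-0.7, 0.5, 0.2]
width: 0.001
finger_force: 0.0
t 10.3 P [0.5739 0.0076 0.0699] F [-0.72  0.46  0.21] w 0.001 ff 0.0
tool shift mm [-0.5 -1.2  4.9]
tool y yaw 21.1
spin [np.float64(0.10023005810725749), np.float64(-179.8997699418927)] (z down: +spin lowers yaw)
```

View pics/c5.png

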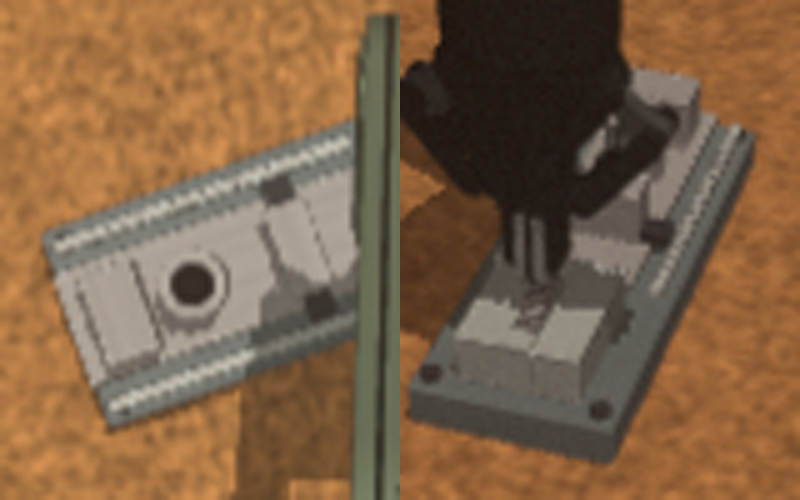

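```bash
python3 -m crank '[{"gripper":0,"linear":[0,0,0.002],"spin":0},{"gripper":0,"linear":[0,0,0.004],"spin":0},{"gripper":0,"linear":[0,0,0.006],"spin":0},{"gripper":0,"linear":[0,0,0.0065],"spin":0},{"gripper":0,"linear":[0,0,0.007],"spin":0},{"gripper":0,"linear":[0,0,0.0075],"spin":0},{"gripper":0,"linear":[0,0,0.008],"spin":0},{"gripper":0,"linear":[0,0,0.0085],"spin":0},{"gripper":0,"linear":[0,0,0.0085],"spin":0},{"gripper":0,"linear":[0,0,0.0085],"spin":0}]'
```

```text
t: 11.23
position: [0.5747, 0.0076, 0.0621]
orientation: [-1.777, -2.591, -0.0]
contact_force: [-0.0, -0.1, -0.5]
width: -0.001
finger_force: 0.0
```

```bash
python3 -m crank '[{"gripper":0,"linear":[0,0,0.0003],"spin":0},{"gripper":0,"linear":[0,0,0.0006],"spin":0},{"gripper":0,"linear":[0,0,0.0009],"spin":0},{"gripper":0,"linear":[0,0,0.0012],"spin":0},{"gripper":0,"linear":[0,0,0.0015],"spin":0},{"gripper":0,"linear":[0,0,0.0018],"spin":0},{"gripper":0,"linear":[0,0,0.0018],"spin":0},{"gripper":0,"linear":[0,0,0.0018],"spin":0},{"gripper":0,"linear":[0,0,0.0018],"spin":0},{"gripper":0,"linear":[0,0,0.0018],"spin":0}]'
```

```text
t: 12.07
position: [0.5747, 0.0076, 0.0604]
orientation: [1.777, 2.591, 0.0]
contact_force: [0.3, -0.3, 0.5]
width: 0.004
finger_force: 0.3
```

```bash
python3 -m crank '[{"gripper":0,"linear":[0,0,0.0003],"spin":0},{"gripper":0,"linear":[0,0,0.0006],"spin":0},{"gripper":0,"linear":[0,0,0.0009],"spin":0},{"gripper":0,"linear":[0,0,0.0012],"spin":0},{"gripper":0,"linear":[0,0,0.0014],"spin":0},{"gripper":0,"linear":[0,0,0.0014],"spin":0},{"gripper":0,"linear":[0,0,0.0014],"spin":0},{"gripper":0,"linear":[0,0,0.0014],"spin":0},{"gripper":0,"linear":[0,0,0.0014],"spin":0},{"gripper":0,"linear":[0,0,0.0014],"spin":0}]'
```

```text
t: 12.9
position: [0.5748, 0.0076, 0.0591]
orientation: [1.777, 2.591, 0.0]
contact_force: [-0.8, -0.8, 5.3]
width: 0.003
finger_force: 2.5
```

```bash
python3 -m crank '[{"gripper":0,"linear":[0,0,0.0003],"spin":0},{"gripper":0,"linear":[0,0,0.0005],"spin":0},{"gripper":0,"linear":[0.001,0,0.0005],"spin":0},{"gripper":0,"linear":[0.002,0,0.0005],"spin":0},{"gripper":0,"linear":[0.003,0,0.0005],"spin":0},{"gripper":0,"linear":[0.004,0,0.0005],"spin":0},{"gripper":0,"linear":[0.005,0,0.0005],"spin":0},{"gripper":0,"linear":[0.005,0,0.0005],"spin":0},{"gripper":0,"linear":[0.005,0,0.0005],"spin":0},{"gripper":0,"linear":[0.005,0,0.0005],"spin":0}]'
cat > jaw.py <<'E'
from h import *
import sys
# jaw travel: match the lug/jaw patch of reference picture t5 along the gauge axis in the present top picture
a=cv2.imread('pics/t5.png');b=bot.capture('top')[:,:,::-1]
k=6;c=lambda i:cv2.resize(i[205:250,215:275],None,fx=k,fy=k,interpolation=cv2.INTER_CUBIC)
A,B=c(a),c(b)
# lugs: (277,190)/5+(200,180)=(255.4,218)
u,v=int((255.4-215)*k),int((218-205)*k);h=4*k
t=A[v-h:v+h,u-h:u+h];m=cv2.matchTemplate(B,t,cv2.TM_CCOEFF_NORMED);_,s,_,l=cv2.minMaxLoc(m)
px=np.array([(l[0]+h)/k+215,(l[1]+h)/k+205]);d=atz('top',px,.04)-atz('top',(u/k+215,v/k+205),.04)
print('jaw travel mm',(np.array([-.358,.934])@d[:2]*1000).round(1),'score',round(s,2))
E
python3 jaw.py
```

```text
t: 13.73
position: [0.5729, 0.0122, 0.0585]
orientation: [1.777, 2.591, 0.0]
contact_force: [-0.4, 0.4, 4.6]
width: -0.002
finger_force: 2.5
jaw travel mm 4.2 score 0.96
```

```bash
python3 -m crank '[{"gripper":0,"linear":[0,0,0.0004],"spin":0},{"gripper":0,"linear":[0,0,0.0007],"spin":0},{"gripper":0,"linear":[0.001,0,0.0008],"spin":0},{"gripper":0,"linear":[0.002,0,0.001],"spin":0},{"gripper":0,"linear":[0.003,0,0.0011],"spin":0},{"gripper":0,"linear":[0.004,0,0.0013],"spin":0},{"gripper":0,"linear":[0.005,0,0.0014],"spin":0},{"gripper":0,"linear":[0.006,0,0.0015],"spin":0},{"gripper":0,"linear":[0.006,0,0.0015],"spin":0},{"gripper":0,"linear":[0.006,0,0.0015],"spin":0}]';python3 jaw.py
```

```text
t: 14.62
position: [0.5707, 0.0179, 0.0572]
orientation: [1.777, 2.591, 0.0]
contact_force: [-1.8, -0.3, 5.2]
width: 0.002
finger_force: 3.2
jaw travel mm 9.2 score 0.96
```

```bash
python3 -m crank '[{"gripper":0,"linear":[0,0,-0.005],"spin":0},{"gripper":0,"linear":[-0.005,0,-0.007],"spin":0},{"gripper":0,"linear":[-0.012,0,-0.007],"spin":0},{"gripper":0,"linear":[-0.017,0,-0.006],"spin":0},{"gripper":0,"linear":[-0.017,0,-0.003],"spin":0},{"gripper":0,"linear":[-0.017,0,-0.0015],"spin":0},{"gripper":0,"linear":[-0.017,0,-0.001],"spin":0},{"gripper":0,"linear":[-0.017,0,-0.0003],"spin":0},{"gripper":0,"linear":[-0.017,0,-0.0003],"spin":0},{"gripper":0,"linear":[-0.017,0,-0.0003],"spin":0}]';python3 jaw.py
```

```text
t: 15.5
position: [0.5767, 0.0019, 0.0572]
orientation: [-1.777, -2.591, 0.001]
contact_force: [-0.0, -2.0, 1.6]
width: -0.0
finger_force: 0.9
jaw travel mm 9.2 score 0.96
```

```bash
python3 -m crank '[{"gripper":0,"linear":[0,0,0.0006],"spin":0},{"gripper":0,"linear":[0,0,0.0012],"spin":0},{"gripper":0,"linear":[0.001,0,0.0014],"spin":0},{"gripper":0,"linear":[0.002,0,0.0016],"spin":0},{"gripper":0,"linear":[0.003,0,0.0018],"spin":0},{"gripper":0,"linear":[0.004,0,0.002],"spin":0},{"gripper":0,"linear":[0.005,0,0.0022],"spin":0},{"gripper":0,"linear":[0.006,0,0.0024],"spin":0},{"gripper":0,"linear":[0.006,0,0.0024],"spin":0},{"gripper":0,"linear":[0.006,0,0.0024],"spin":0}]';python3 jaw.py
```

```text
t: 16.38
position: [0.5743, 0.008, 0.0555]
orientation: [-1.777, -2.59, -0.0]
contact_force: [-3.2, -0.9, 7.2]
width: 0.0
finger_force: 3.7
jaw travel mm 16.7 score 0.95
```

```bash
python3 -m crank '[{"gripper":0,"linear":[0,0,0.0001],"spin":0},{"gripper":0,"linear":[0.001,0,0.0003],"spin":0},{"gripper":0,"linear":[0.002,0,0.0005],"spin":0},{"gripper":0,"linear":[0.003,0,0.0007],"spin":0},{"gripper":0,"linear":[0.004,0,0.0009],"spin":0},{"gripper":0,"linear":[0.005,0,0.0011],"spin":0},{"gripper":0,"linear":[0.006,0,0.0013],"spin":0},{"gripper":0,"linear":[0.007,0,0.0014],"spin":0},{"gripper":0,"linear":[0.007,0,0.0014],"spin":0},{"gripper":0,"linear":[0.007,0,0.0014],"spin":0}]';python3 jaw.py
```

```text
t: 17.27
position: [0.5717, 0.0146, 0.0541]
orientation: [-1.777, -2.59, -0.0]
contact_force: [-3.1, -0.9, 7.4]
width: -0.002
finger_force: 3.8
jaw travel mm 24.3 score 0.96
```

```bash
python3 -m crank '[{"gripper":0,"linear":[0.0005,0,0.0001],"spin":0},{"gripper":0,"linear":[0.001,0,0.0001],"spin":0},{"gripper":0,"linear":[0.0015,0,0.0002],"spin":0},{"gripper":0,"linear":[0.002,0,0.0003],"spin":0},{"gripper":0,"linear":[0.0025,0,0.0004],"spin":0},{"gripper":0,"linear":[0.003,0,0.0005],"spin":0},{"gripper":0,"linear":[0.0035,0,0.0006],"spin":0},{"gripper":0,"linear":[0.004,0,0.0006],"spin":0},{"gripper":0,"linear":[0.004,0,0.0006],"spin":0},{"gripper":0,"linear":[0.004,0,0.0006],"spin":0}]';python3 jaw.py
```

```text
t: 18.15
position: [0.5704, 0.0179, 0.0535]
orientation: [-1.777, -2.591, 0.0]
contact_force: [-2.6, -2.5, 8.2]
width: 0.002
finger_force: 3.8
jaw travel mm 27.7 score 0.98
```

```bash
python3 -m crank '[{"gripper":0,"linear":[0,0,-0.005],"spin":0},{"gripper":0,"linear":[-0.005,0,-0.007],"spin":0},{"gripper":0,"linear":[-0.011,0,-0.007],"spin":0},{"gripper":0,"linear":[-0.013,0,-0.006],"spin":0},{"gripper":0,"linear":[-0.013,0,-0.003],"spin":0},{"gripper":0,"linear":[-0.013,0,-0.0015],"spin":0},{"gripper":0,"linear":[-0.013,0,-0.001],"spin":0},{"gripper":0,"linear":[-0.013,0,-0.0005],"spin":0},{"gripper":0,"linear":[-0.013,0,-0.0005],"spin":0},{"gripper":0,"linear":[-0.013,0,-0.0005],"spin":0}]'
python3 - <<'E'
from h import *
a=bot.capture('top')[:,:,::-1]
r=lambda i,x,y,w,h,k:cv2.resize(i[y:y+h,x:x+w],None,fx=k,fy=k,interpolation=cv2.INTER_CUBIC)
cv2.imwrite('pics/c6.png',r(a,200,195,80,75,7))
E
```

```text
t: 19.03
position: [0.5758, 0.0056, 0.0539]
orientation: [1.776, 2.59, 0.001]
contact_force: [-0.3, -1.6, 5.2]
width: -0.0
finger_force: 2.7
```

View pics/c6.png

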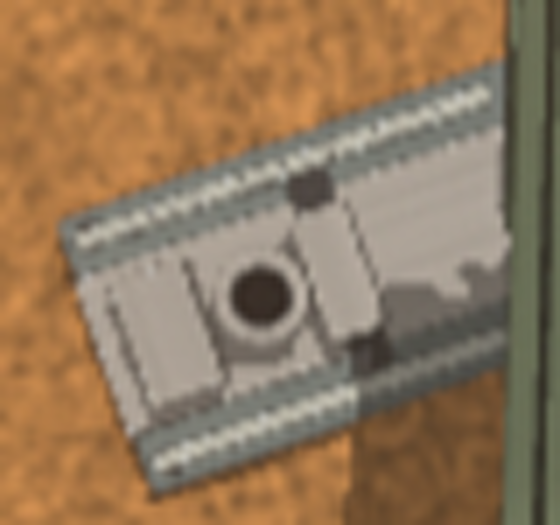

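Bushing (260,295) stands upright against the jaw, with a small gap left to the anvil. Next, a last gentle stroke.

```bash
python3 -m crank '[{"gripper":0,"linear":[0,0,0.0003],"spin":0},{"gripper":0,"linear":[0,0,0.0006],"spin":0},{"gripper":0,"linear":[0.0005,0,0.0006],"spin":0},{"gripper":0,"linear":[0.001,0,0.0006],"spin":0},{"gripper":0,"linear":[0.0015,0,0.0006],"spin":0},{"gripper":0,"linear":[0.002,0,0.0006],"spin":0},{"gripper":0,"linear":[0.0025,0,0.0006],"spin":0},{"gripper":0,"linear":[0.003,0,0.0006],"spin":0},{"gripper":0,"linear":[0.0035,0,0.0006],"spin":0},{"gripper":0,"linear":[0.004,0,0.0006],"spin":0}]';python3 jaw.py;python3 jaw.py
```

```text
t: 19.92
position: [0.5744, 0.0092, 0.0534]
orientation: [1.776, 2.59, 0.0]
contact_force: [-0.2, -2.3, 6.5]
width: -0.002
finger_force: 2.9
jaw travel mm 32.3 score 0.95
jaw travel mm 32.8 score 0.96
```

```bash
python3 -m crank '[{"gripper":0,"linear":[0.0005,0,0.0002],"spin":0},{"gripper":0,"linear":[0.001,0,0.0002],"spin":0},{"gripper":0,"linear":[0.0015,0,0.0002],"spin":0},{"gripper":0,"linear":[0.002,0,0.0002],"spin":0},{"gripper":0,"linear":[0.0025,0,0.0002],"spin":0},{"gripper":0,"linear":[0.003,0,0.0002],"spin":0},{"gripper":0,"linear":[0.003,0,0.0002],"spin":0},{"gripper":0,"linear":[0.003,0,0.0002],"spin":0},{"gripper":0,"linear":[0.003,0,0.0002],"spin":0},{"gripper":0,"linear":[0.003,0,0.0002],"spin":0}]';python3 jaw.py
```

```text
t: 20.85
position: [0.5738, 0.0111, 0.0534]
orientation: [1.774, 2.589, -0.0]
contact_force: [0.3, -4.9, 6.2]
width: 0.001
finger_force: 2.9
jaw travel mm 33.2 score 0.96
```

```bash
python3 -m crank '[{"gripper":0,"linear":[0.002,0,-0.001],"spin":0},{"gripper":0,"linear":[0.002,0,-0.003],"spin":0},{"gripper":0,"linear":[0.002,0,-0.01],"spin":0},{"gripper":0,"linear":[0.002,0,-0.03],"spin":0},{"gripper":0,"linear":[0.002,0,-0.06],"spin":0},{"gripper":0,"linear":[-0.03,0,-0.09],"spin":0},{"gripper":0,"linear":[-0.06,0,-0.12],"spin":0},{"gripper":0,"linear":[-0.1,0,-0.12],"spin":0},{"gripper":0,"linear":[-0.13,0,-0.12],"spin":0},{"gripper":0,"linear":[-0.13,0,-0.12],"spin":0}]';python3 jaw.py
python3 - <<'E'
from h import *
a=bot.capture('top')[:,:,::-1];b=bot.capture('scene')[:,:,::-1]
r=lambda i,x,y,w,h,k:cv2.resize(i[y:y+h,x:x+w],None,fx=k,fy=k,interpolation=cv2.INTER_CUBIC)
cv2.imwrite('pics/c7.png',np.hstack([r(a,203,200,60,75,7),r(b,250,148,53,75,7)]))
E
```

```text
t: 21.73
position: [0.6214, -0.1138, 0.1731]
orientation: [1.78, 2.584, -0.001]
contact_force: [0.8, -0.5, 0.5]
width: 0.004
finger_force: 0.0
jaw travel mm 33.2 score 0.96
```

View pics/c7.png

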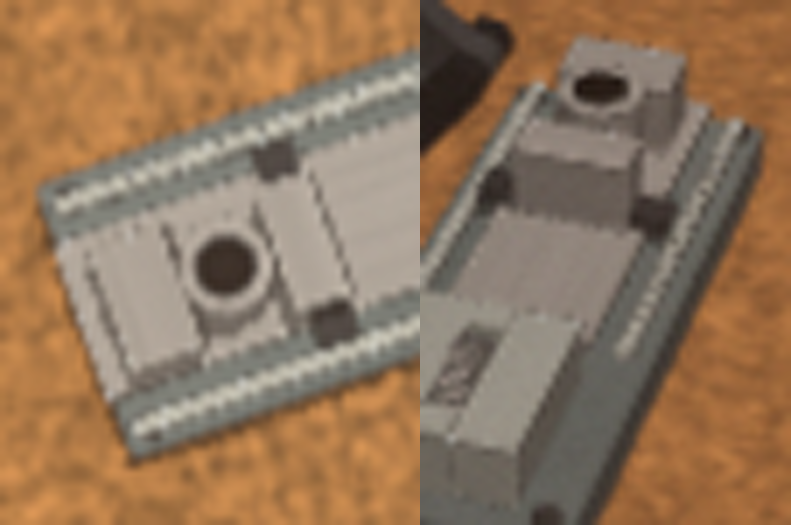

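```bash
python3 - <<'E'
from fit import *
c,s=np.cos(r.x[2]),np.sin(r.x[2])
def g(p,z):
    X=atz('top',(203+(p[0]+.5)/7-.5,200+(p[1]+.5)/7-.5),z);d=X[:2]-r.x[:2];return (np.array([c*d[0]+s*d[1],-s*d[0]+c*d[1]])*1000).round(1)
for n,p,z in(('bush',(225,265),.066),('anvil',(170,230),.06),('anvil',(203,350),.06),('jaw',(258,205),.06),('jaw',(294,332),.06),('lug',(275,160),.04),('lug',(334,322),.04)):print(n,g(p,z))
E
```

```text
bush [-0.4 69.1]
anvil [16.7 82.9]
anvil [-24.5  85.8]
jaw [14.8 52.6]
jaw [-29.   55.4]
lug [27.7 43.3]
lug [-30.5  42.8]
```

```bash
python3 -c "
from rig import bot
print(bot.close_job())"
```

```text
the job is handed in; nothing more can be done
None
```

The job is handed in: the tall bushing stands upright against the anvil with the jaw closed on it (jaw face and axis within about 1 mm of their targets in the last picture), no press on the wheel read above about 8 N, and the hand is clear; the judge's result was not shown.

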